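# Cover the watch movements for the night

### The job

Put a dust cover over each of the four bare watch movements, every movement under the cover of its own size: the smallest cover over the smallest movement, and so on up to the largest over the largest, each cover standing flat on the bench around its movement. Set the covers down gently, do not let them fall, and leave the black loupe and the open tin of screws where they are.

Things in the scene. Friction and masses are not known exactly. Their poses are not given: they have to be found in the camera images.
- cover_small: the smallest of four loose dust covers: an upside-down round white plastic cup, outside diameter 44 mm, inside 38 mm, 25 mm high (inside 21 mm), with an upright dark steel knob (cylinder, 16 mm diameter, 20 mm tall, from 25 to 45 mm height) in the middle of its roof to lift it by; 30 g, give or take a fifth. Origin: centre of the open underside, which rests on the bench; z up.
- cover_medium: the second smallest of four loose dust covers: an upside-down round white plastic cup, outside diameter 55 mm, inside 49 mm, 25 mm high (inside 21 mm), with an upright dark steel knob (cylinder, 16 mm diameter, 20 mm tall, from 25 to 45 mm height) in the middle of its roof to lift it by; 42 g, give or take a fifth. Origin: centre of the open underside, which rests on the bench; z up.
- cover_large: the second largest of four loose dust covers: an upside-down round white plastic cup, outside diameter 66 mm, inside 60 mm, 25 mm high (inside 21 mm), with an upright dark steel knob (cylinder, 16 mm diameter, 20 mm tall, from 25 to 45 mm height) in the middle of its roof to lift it by; 54 g, give or take a fifth. Origin: centre of the open underside, which rests on the bench; z up.
- cover_largest: the largest of four loose dust covers: an upside-down round white plastic cup, outside diameter 77 mm, inside 71 mm, 25 mm high (inside 21 mm), with an upright dark steel knob (cylinder, 16 mm diameter, 20 mm tall, from 25 to 45 mm height) in the middle of its roof to lift it by; 66 g, give or take a fifth. Origin: centre of the open underside, which rests on the bench; z up.
- movement_small: the smallest of four bare watch movements: a round brass works with small wheels on a dark ring, 20 mm diameter, 11 mm high, fixed on the bench. Origin: centre of its underside, at bench height; z up.
- movement_medium: the second smallest of four bare watch movements: a round brass works with small wheels on a dark ring, 31 mm diameter, 11 mm high, fixed on the bench. Origin: centre of its underside, at bench height; z up.
- movement_large: the second largest of four bare watch movements: a round brass works with small wheels on a dark ring, 42 mm diameter, 11 mm high, fixed on the bench. Origin: centre of its underside, at bench height; z up.
- movement_largest: the largest of four bare watch movements: a round brass works with small wheels on a dark ring, 53 mm diameter, 11 mm high, fixed on the bench. Origin: centre of its underside, at bench height; z up.
- loupe: black eye loupe standing on the bench, 34 mm wide at the foot, 22 mm high, loose. Origin: centre of its underside. Not to be disturbed.
- parts_tin: open round aluminium tin of tiny screws, 36 mm diameter, 12 mm high, loose. Origin: centre of its underside. Not to be disturbed.
Not all that is in view belongs to the job. Leave any red look-alike of the movement_medium alone.

How it is judged:
By the outcome, as a careful person would: the job done as asked, in the order asked, and still so for the second after the job is handed in, with the robot touching nothing.
It also fails if it takes over 120 s, if anything falls off the work surface, if the arm or the gripper's body presses on something with over 40 N, if the wrist force passes 120 N, or if a joint passes its speed limit or range.

### The arm

A 6-joint arm with a two-finger parallel gripper is mounted at the origin on the work surface. World frame = base frame: x ahead of the robot, y to its left, z up, the work surface at z = 0. Lengths are in mm, angles in rad, forces in N, time in s.
With the tool pointing down it reaches from about 350 to 775 mm from the base axis. Payload 7.3 kg.
Tool frame: the origin (TCP) lies at the very end of the fingers, on their centre line; the grasp point (between the pads) lies 19 mm behind it; z points along the fingers, y is the line along which they close (so a half turn about z gives the same grasp; the last joint's range is limited). The gripper opens to 92 mm and grips with 3 to 60 N. Pads are 19 mm wide; open, the fingers measure 130 mm over their backs; the gripper's body (75 mm by 190 mm) begins 47 mm behind the grasp point.
Start: joints at [-1.369, 0.342, 1.524, -0, 1.275, -0.146], TCP at [178.959, -493.577, 226.741] pointing down, gripper open.
Joint ranges: [-2.53, 2.53], [-0.77, 2.02], [0.04, 2.7], [-1, 4.14], [0.28, 2.66], [-3.11, 3.11]. Speed limits (rad/s): [2.57, 2.57, 3.14, 3.14, 3.14, 3.14].

### API

Orientations are given as [roll, pitch, yaw] about the fixed x, y, z axes, in that order (R = Rz(yaw) Ry(pitch) Rx(roll)).
In Python, from plant import bot gives the robot as it stands.
- The arm moves only by the tool jog_arm, never from a script. Its argument "targets" is a list of rows, each an object with "xyz": the shift along the tool's x, y, z as a fraction of full scale, a list of three; "spin": the turn about the tool's z as a fraction of full scale. In form: [{"xyz": [x, y, z], "spin": spin}, ...]. A call has exactly 10 rows; each row shifts and turns the commanded pose from where the row before left it, along the tool's axes as they then stand; what a row does not reach is not made up. Full scale, the value 1, is 80 mm for a shift and 0.1 rad for a turn. A row lasts 1/8 s, in which the tool goes at most 62.5 mm and 10.7 degrees, less where a joint would pass 70% of its speed; a pose out of reach is approached as far as the arm can. A call with a number of a shift or a turn outside -1 to 1 is refused whole. A call with a gripper value outside its range is refused whole. "gripper" is the opening in per cent of the stroke, from 0 (shut) to 100 (fully open), set as the call begins (left out, the last holds). The fingers move at their own pace and stop on an object; the grip force is fixed at half the most. Time passes only in rows, so rows that do not move let the fingers close, or fill a call up. It gives the time, the measured TCP pose, the force, the opening and the grip force at its end, in the units of the state.
- bot.get_obs(): the state, without advancing time (a new reading comes with each control period).
- bot.capture(name): name is "scene" or "top" or "wrist"; returns the picture (420x560x3 uint8, blue, green, red); there is no depth.
- bot.get_calibration(name): a dict with "vfov" (degrees; the focal length in pixels is half the picture's height over the tangent of half this angle, whatever the lens; pixels are square), "cx", "cy" (the principal point, pixels), "eye" and "rotation" of the camera in the world. Camera axes: x right, y down, z forward; pixel columns grow to the right and rows downward; lengths in mm; the calibration is good to about 2 mm. A picture is of the moment at which its call begins: read the wrist's pose just before it. get_calibration takes no time and is no camera call; for the wrist camera it gives the pose at the moment of the call.
- bot.close_job(): hands the job in; it is judged then, once.
The state is a dict: "time": time; "joint_positions": joint angles; "dq": joint speeds; "tau": joint torques, N m; "tool_pos": TCP position; "tcp_rot": TCP orientation; "contact_force": force on the tool from outside, world axes, zero at the start; "moment": the same for the moment, N m; "grip_width": finger opening in mm; "finger_force": force on a finger pad.
Only numpy, scipy, OpenCV 4.12 (cv2) and the standard library are available. Lean on these libraries where they do the work, as an engineer would, in place of code of your own. Each camera call takes 0.05 s, during which the arm holds its last target. There are 200 camera calls.

## Working session

There is one attempt and no reset: what is moved stays moved. The work goes in short steps, Python scripts to look and compute and a tool call to move; the robot and the scene stay as the last step left them, time stands still between calls to the robot, and variables do not carry over. Pictures are saved under pics/ and viewed, at most 14 in all, crops included, and the job is handed in when it is done.

Besides the shell and the picture viewer there is one more tool, called after "Emit:" as name(argument=value, ...) on one line, values as JSON. jog_arm: Moves the arm, as the interface text tells. Shift numbers are shares of 80 mm and turn numbers shares of 0.1 rad, none past 1 either way. Its arguments: {"type":"object","properties":{"targets":{"type":"array","items":{"type":"object","properties":{"xyz":{"type":"array","items":{"type":"number"}},"spin":{"type":"number"}}}},"gripper":{"type":"number"}},"required":["targets"]}

```bash
mkdir -p pics; python3 - <<'E'
from plant import bot
import cv2
for n in ("top","scene"):
    im=bot.capture(n); cv2.imwrite(f"pics/{n}0.png",im)
    c=bot.get_calibration(n); print(n,c)
o=bot.get_obs(); print(o)
E
```

```text
top {'vfov': 44.43201280803988, 'cx': 279.8315824251051, 'cy': 209.9882554354589, 'eye': array([ 315.98937303,  -26.14704336, 1143.36692106]), 'rotation': array([-2.9434507 ,  0.01358208, -1.5910153 ])}
scene {'vfov': 43.63557637716482, 'cx': 274.2876886414937, 'cy': 214.35819347659069, 'eye': array([ 950.26026813, -661.30468749,  655.71790839]), 'rotation': array([-2.23248377, -0.02079655,  0.56932987])}
{'time': 0.1, 'joint_positions': array([-1.36896686e+00,  3.42657467e-01,  1.52488741e+00,  6.24172285e-06,
        1.27541190e+00, -1.46013348e-01]), 'dq': array([-0.00074586, -0.00188924, -0.0054749 ,  0.00022341, -0.00147684,
       -0.00090532]), 'tau': array([ 1.88272432e-03, -4.32003844e+01, -2.44696462e+01,  7.18712993e-02,
        5.26020722e-02, -5.24283030e-05]), 'tool_pos': array([ 178.90210549, -493.20449873,  226.12406525]), 'tcp_rot': array([-3.14024391e+00, -2.04379331e-04,  3.47840855e-01]), 'contact_force': array([ 0.41848533, -0.18151978, -0.58935956]), 'moment': array([ 0.04621697, -0.01311926, -0.00695795]), 'finger_force': 0.0, 'grip_width': 91.64422625591807}
```

View pics/top0.png

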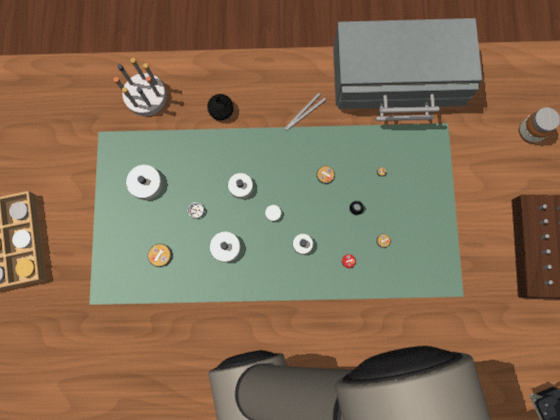

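View pics/scene0.png

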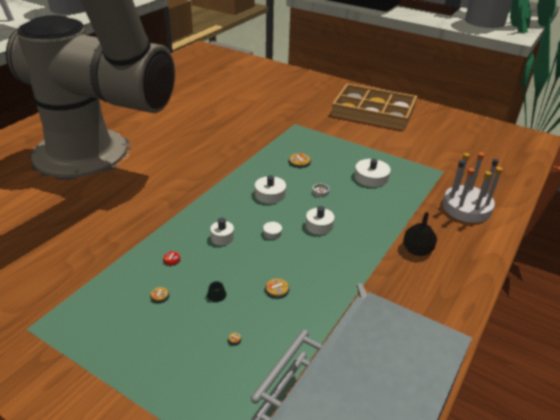

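The top view shows these covers: largest (144,182), large (225,247), medium (240,185), small (303,243). The movements are largest (160,255), large (326,175), medium (384,241) and small (382,172). The red look-alike is at (349,261), the loupe at (357,208), the tin at (197,211), and a knobless white decoy at (273,213). The scene view agrees with this.

```bash
cat > h.py <<'E'
from plant import bot
import numpy as np, cv2
from scipy.spatial.transform import Rotation as R
def cast(cal,uv,z):
    f=210/np.tan(np.radians(cal["vfov"]/2))
    uv=np.atleast_2d(np.asarray(uv,float))
    d=np.c_[(uv[:,0]-cal["cx"])/f,(uv[:,1]-cal["cy"])/f,np.ones(len(uv))]
    d=d@R.from_euler("xyz",cal["rotation"]).as_matrix().T
    e=np.array(cal["eye"]); return e+d*((z-e[2])/d[:,2])[:,None]
def blobs(im,kind,amin=15):
    hsv=cv2.cvtColor(im,cv2.COLOR_BGR2HSV)
    lo,hi={"brass":((10,110,90),(30,255,255)),"white":((0,0,150),(180,60,255)),"dark":((0,0,0),(180,255,60))}[kind]
    m=cv2.inRange(hsv,lo,hi)
    cs,_=cv2.findContours(m,cv2.RETR_EXTERNAL,cv2.CHAIN_APPROX_NONE)
    out=[]
    for c in cs:
        if cv2.contourArea(c)>=amin:
            (u,v),r=cv2.minEnclosingCircle(c); out.append((u,v,r,cv2.contourArea(c)))
    return out
E
python3 - <<'E'
from h import *
im=cv2.imread("pics/top0.png");cal=bot.get_calibration("top")
for k,z in (("brass",11),("white",25),("dark",45)):
    for u,v,r,a in blobs(im,k,8):
        if 95<u<455 and 130<v<300:
            p=cast(cal,[u,v],z)[0]; q=cast(cal,[u+r,v],z)[0]
            print(k,round(u),round(v),"diam",round(2*np.linalg.norm(q-p)),"area",a,p[:2].round(1))
p=cast(cal,[[380,128],[430,128],[405,118],[340,30],[240,205],[144,205]],0);print(p.round())
E
```

```text
brass 159 255 diam 50 area 338.5 [448.9 254.1]
brass 383 240 diam 28 area 44.5 [ 469.9 -243.1]
brass 381 173 diam 14 area 8.5 [ 624.1 -247. ]
brass 325 174 diam 37 area 82.0 [ 624.5 -120.8]
brass 280 210 diam 1555 area 127602.5 [544.8 -14.6]
white 417 293 diam 23 area 9.0 [ 352.8 -305.5]
white 323 218 diam 24 area 13.0 [ 520.2 -111.4]
white 327 172 diam 21 area 11.5 [ 625.4 -122.3]
white 265 161 diam 46 area 22.0 [655.2  15.8]
white 244 225 diam 757 area 36809.5 [508.1  65.2]
dark 356 208 diam 30 area 127.5 [ 537.8 -182.3]
[[ 736. -253.    0.]
 [ 733. -370.    0.]
 [ 759. -313.    0.]
 [ 989. -171.    0.]
 [ 559.   75.    0.]
 [ 565.  294.    0.]]
```

```bash
python3 - <<'E'
from h import *
im=cv2.imread("pics/top0.png");cal=bot.get_calibration("top")
hsv=cv2.cvtColor(im,cv2.COLOR_BGR2HSV)
for n,(u,v) in dict(largest=(144,182),large=(225,247),medium=(240,185),small=(303,243)).items():
    w=im[v-25:v+25,u-25:u+25]; g=w.min(2)
    m=((g>120)*255).astype(np.uint8)
    cs,_=cv2.findContours(m,cv2.RETR_EXTERNAL,cv2.CHAIN_APPROX_NONE); c=max(cs,key=cv2.contourArea)
    (a,b),r=cv2.minEnclosingCircle(c); C=[a+u-25,b+v-25]
    f=np.zeros_like(m);cv2.circle(f,(int(a),int(b)),int(r*.65),255,-1)
    d=((w.max(2)<80)&(f>0)); y,x=np.nonzero(d); K=[x.mean()+u-25,y.mean()+v-25]
    p=cast(cal,C,20)[0];q=cast(cal,[C[0]+r,C[1]],20)[0]
    print(n,p[:2].round(1),"diam",(2*np.linalg.norm(p-q)).round(),"knob",cast(cal,K,40)[0][:2].round(1),d.sum())
E
```

```text
largest [614.6 291.6] diam 157.0 knob [607.2 272.3] 27
large [462.7 107.9] diam 153.0 knob [459.6 103. ] 10
medium [602.5  74.2] diam 156.0 knob [595.1  63.9] 14
small [467.8 -63.8] diam 152.0 knob [458.1 -68. ] 6
```

Emit:
jog_arm(targets=[{"xyz": [0,0,0],"spin": 0.87},{"xyz": [0,0,0],"spin": 0.87},{"xyz": [0,0,0],"spin": 0.87},{"xyz": [0,0,0],"spin": 0.87},{"xyz": [0.33,-0.5,0],"spin": 0},{"xyz": [0.33,-0.5,0],"spin": 0},{"xyz": [0.33,-0.5,0],"spin": 0},{"xyz": [0.33,-0.5,0],"spin": 0},{"xyz": [0.33,-0.5,0],"spin": 0},{"xyz": [0.33,-0.5,0],"spin": 0}])

```text
time: 1.35
tool_pos: [337.9, -252.1, 226.6]
tcp_rot: [-3.141, 0.0, -0.0]
contact_force: [0.8, -0.1, 0.1]
grip_width: 91.7
finger_force: 0.0
```

Emit:
jog_arm(targets=[{"xyz": [0.26,-0.46,0.14],"spin": 0},{"xyz": [0.26,-0.46,0.14],"spin": 0},{"xyz": [0.26,-0.46,0.14],"spin": 0},{"xyz": [0.26,-0.46,0.14],"spin": 0},{"xyz": [0.26,-0.46,0.14],"spin": 0},{"xyz": [0,0,0],"spin": 0},{"xyz": [0,0,0],"spin": 0},{"xyz": [0,0,0],"spin": 0},{"xyz": [0,0,0],"spin": 0},{"xyz": [0,0,0],"spin": 0}], gripper=50)

```text
time: 2.6
tool_pos: [441.4, -70.2, 170.9]
tcp_rot: [3.141, -0.0, -0.001]
contact_force: [0.4, 0.5, -0.0]
grip_width: 46.1
finger_force: 0.0
```

```bash
python3 - <<'E'
from h import *
cal=bot.get_calibration("wrist");im=bot.capture("wrist");cv2.imwrite("pics/w1.png",im);print(cal)
E
```

```text
{'vfov': 59.7987516862212, 'cx': 282.16194678611646, 'cy': 210.26868439711137, 'eye': array([525.01912985, -69.87492   , 328.49150841]), 'rotation': array([ 2.82920341e+00, -6.56445785e-04, -1.57209126e+00])}
```

View pics/w1.png

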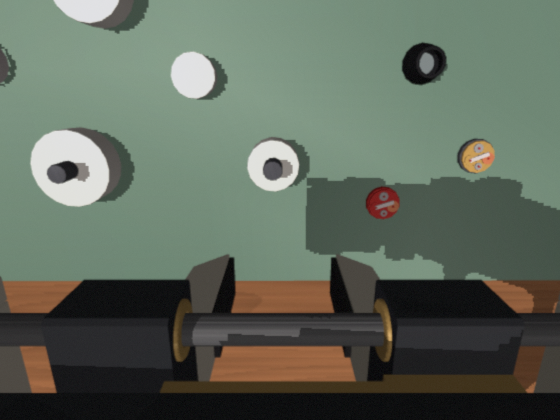

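Wrist view: small cover knob at (273,168), large cover knob at (60,172), medium movement at (478,156), red look-alike at (383,203), loupe at (425,63).

```bash
cat >> h.py <<'E'
def look(name=None):
    cal=bot.get_calibration("wrist");im=bot.capture("wrist")
    if name: cv2.imwrite(f"pics/{name}.png",im)
    measure(im,cal); return im,cal
def measure(im,cal):
    hsv=cv2.cvtColor(im,cv2.COLOR_BGR2HSV); k=np.ones((5,5),np.uint8)
    for kind,z,m in (("cover",25,(im.min(2)>150)),("brass",11,(cv2.inRange(hsv,(10,120,80),(28,255,255))>0))):
        m=cv2.morphologyEx((m*255).astype(np.uint8),cv2.MORPH_CLOSE,k)[:275]
        cs,_=cv2.findContours(np.ascontiguousarray(m),cv2.RETR_EXTERNAL,cv2.CHAIN_APPROX_NONE)
        for c in cs:
            x,y,w,h=cv2.boundingRect(c)
            if cv2.contourArea(c)<150 or x<2 or y<2 or x+w>557 or y+h>273 or max(w,h)>2*min(w,h): continue
            hull=cv2.convexHull(c)[:,0]
            P=cast(cal,hull,z)[:,:2].astype(np.float32)
            (a,b),r=cv2.minEnclosingCircle(P)
            print(kind,"px",hull.mean(0).round(),"xy",round(a,1),round(b,1),"diam",round(2*r,1),end=" ")
            if kind=="cover":
                f=np.zeros(im.shape[:2],np.uint8);cv2.drawContours(f,[hull[:,None]],-1,255,-1)
                f=cv2.erode(f,k);d=((im.max(2)<60)&(f>0)).astype(np.uint8)
                if d.sum()>20:
                    yy,xx=np.nonzero(d);print("knob(z40)",cast(cal,[xx.mean(),yy.mean()],40)[0][:2].round(1),end="")
            print()
E
python3 - <<'E'
from h import *
cal=bot.get_calibration("wrist");measure(cv2.imread("pics/w1.png"),cal)
E
```

```text
cover px [274. 166.] xy 466.0 -61.8 diam 43.6 knob(z40) [472.9 -63.7]
cover px [ 70. 171.] xy 463.8 109.3 diam 65.8 knob(z40) [466.5 100.9]
cover px [190.  76.] xy 538.2 0.4 diam 35.2 
brass px [476. 156.] xy 471.7 -240.2 diam 27.8
```

Emit:
jog_arm(targets=[{"xyz": [0.15,-0.05,0],"spin": 0},{"xyz": [0.155,-0.055,0],"spin": 0},{"xyz": [0,0,0.3],"spin": 0},{"xyz": [0,0,0.3],"spin": 0},{"xyz": [0,0,0.3],"spin": 0},{"xyz": [0,0,0.3],"spin": 0},{"xyz": [0,0,0.3],"spin": 0},{"xyz": [0,0,0.2],"spin": 0},{"xyz": [0,0,0.075],"spin": 0},{"xyz": [0,0,0],"spin": 0}])

```text
time: 3.9
tool_pos: [466.2, -61.1, 28.5]
tcp_rot: [-3.142, 0.0, 0.0]
contact_force: [-1.2, 1.2, -0.6]
grip_width: 46.2
finger_force: 0.0
```

Emit:
jog_arm(targets=[{"xyz": [0,0,0],"spin": 0},{"xyz": [0,0,0],"spin": 0},{"xyz": [0,0,0],"spin": 0},{"xyz": [0,0,0],"spin": 0},{"xyz": [0,0,0],"spin": 0},{"xyz": [0,0,0],"spin": 0},{"xyz": [0,0,-0.1],"spin": 0},{"xyz": [0,0,-0.3],"spin": 0},{"xyz": [0,0,-0.3],"spin": 0},{"xyz": [0,0,0],"spin": 0}], gripper=5)

```text
time: 5.15
tool_pos: [467.0, -61.5, 86.3]
tcp_rot: [3.14, -0.004, -0.0]
contact_force: [-0.4, 0.1, -0.7]
grip_width: 14.6
finger_force: 30.0
```

```bash
python3 - <<'E'
from h import *
look("w2"); o=bot.get_obs();print(o["tool_pos"],o["grip_width"])
E
```

```text
cover px [176. 115.] xy 538.9 -0.2 diam 34.5 
[466.15296671 -61.3194717   85.19489755] 14.98078192104185
```

View pics/w2.png

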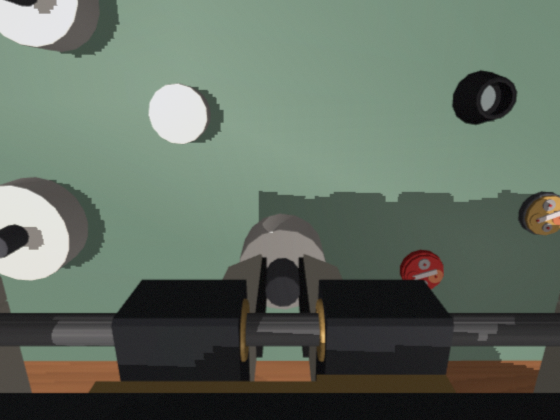

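Small cover is held, with its knob at (283,280) between the fingers. Carrying it near the small movement.

Emit:
jog_arm(targets=[{"xyz": [0.15,0.25,0],"spin": 0},{"xyz": [0.25,0.38,0],"spin": 0},{"xyz": [0.25,0.38,0],"spin": 0},{"xyz": [0.25,0.38,0],"spin": 0},{"xyz": [0.25,0.38,0],"spin": 0},{"xyz": [0.25,0.3,0],"spin": 0},{"xyz": [0.15,0.21,0],"spin": 0},{"xyz": [0,0,0],"spin": 0},{"xyz": [0,0,0],"spin": 0},{"xyz": [0,0,0],"spin": 0}])

```text
time: 6.45
tool_pos: [589.3, -242.7, 84.5]
tcp_rot: [-3.141, 0.001, 0.0]
contact_force: [-1.2, 0.1, 0.1]
grip_width: 15.2
finger_force: 30.0
```

```bash
python3 - <<'E'
from h import *
look("w3"); o=bot.get_obs();print(o["tool_pos"],o["grip_width"])
E
```

```text
cover px [ 96. 161.] xy 632.2 -128.9 diam 23.7 
brass px [289. 162.] xy 630.2 -247.0 diam 17.9 
brass px [ 94. 164.] xy 626.9 -121.1 diam 38.0 
[ 589.44220102 -242.86590431   84.67915604] 15.111647760092636
```

View pics/w3.png

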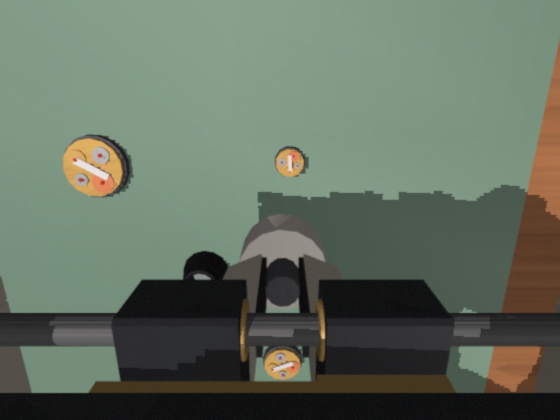

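Small movement at (289,162), about (629,-247) mm. Large movement at (94,164), about (626.5,-121) mm.

Emit:
jog_arm(targets=[{"xyz": [0.25,0.03,0],"spin": 0},{"xyz": [0.245,0.02,0],"spin": 0},{"xyz": [0,0,0],"spin": 0},{"xyz": [0,0,0.15],"spin": 0},{"xyz": [0,0,0.2],"spin": 0},{"xyz": [0,0,0.15],"spin": 0},{"xyz": [0,0,0.1],"spin": 0},{"xyz": [0,0,0.05],"spin": 0},{"xyz": [0,0,0.04],"spin": 0},{"xyz": [0,0,0.01],"spin": 0}])

```text
time: 7.75
tool_pos: [629.5, -247.8, 29.0]
tcp_rot: [3.141, -0.0, -0.0]
contact_force: [-0.8, -0.7, 1.6]
grip_width: 15.4
finger_force: 30.0
```

Emit:
jog_arm(targets=[{"xyz": [0,0,0],"spin": 0},{"xyz": [0,0,0],"spin": 0},{"xyz": [0,0,0],"spin": 0},{"xyz": [0,0,0],"spin": 0},{"xyz": [0,0,0],"spin": 0},{"xyz": [0,0,-0.2],"spin": 0},{"xyz": [0,0,-0.4],"spin": 0},{"xyz": [-0.25,0,-0.4],"spin": 0},{"xyz": [-0.25,0,0],"spin": 0},{"xyz": [0,0,0],"spin": 0}], gripper=50)

```text
time: 9.0
tool_pos: [589.0, -247.9, 110.5]
tcp_rot: [3.141, -0.001, -0.001]
contact_force: [0.3, -0.3, 0.3]
grip_width: 45.5
finger_force: 0.0
```

```bash
python3 - <<'E'
from h import *
look("w4"); o=bot.get_obs();print(o["tool_pos"],o["grip_width"])
E
```

```text
cover px [102. 158.] xy 629.9 -126.8 diam 28.8 
cover px [283. 157.] xy 629.4 -247.3 diam 43.8 knob(z40) [ 636.6 -248.2]
brass px [105. 159.] xy 626.8 -121.1 diam 38.0 
[ 589.61368973 -247.89420577  109.91960147] 45.776570869702944
```

View pics/w4.png

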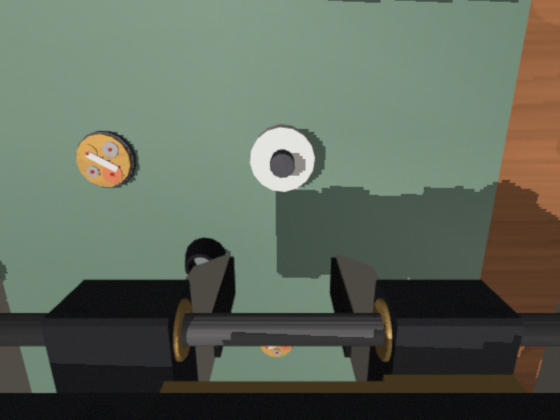

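Small cover stands flat at (283,157), seen with a diameter of 43.8 mm, centred on the movement. Next is the medium cover.

Emit:
jog_arm(targets=[{"xyz": [-0.05,-0.3,-0.1],"spin": 0},{"xyz": [-0.05,-0.5,-0.1],"spin": 0},{"xyz": [-0.05,-0.6,0],"spin": 0},{"xyz": [-0.05,-0.6,0],"spin": 0},{"xyz": [-0.05,-0.6,0],"spin": 0},{"xyz": [-0.05,-0.6,0],"spin": 0},{"xyz": [-0.05,-0.5,0],"spin": 0},{"xyz": [0,-0.3,0],"spin": 0},{"xyz": [0,0,0],"spin": 0},{"xyz": [0,0,0],"spin": 0}])

```text
time: 10.3
tool_pos: [561.5, 72.5, 124.8]
tcp_rot: [3.141, -0.0, 0.001]
contact_force: [0.2, -0.5, 0.6]
grip_width: 46.0
finger_force: 0.0
```

```bash
python3 - <<'E'
from h import *
look("w5"); o=bot.get_obs();print(o["tool_pos"],o["grip_width"])
E
```

```text
cover px [149. 219.] xy 553.9 171.7 diam 33.8 
cover px [278. 149.] xy 602.5 75.0 diam 54.5 knob(z40) [609.1  73.8]
[561.505394    72.01717067 124.74732268] 45.74263643586089
```

Emit:
jog_arm(targets=[{"xyz": [0.25,-0.02,0],"spin": 0},{"xyz": [0.26,-0.015,0],"spin": 0},{"xyz": [0,0,0.2],"spin": 0},{"xyz": [0,0,0.25],"spin": 0},{"xyz": [0,0,0.25],"spin": 0},{"xyz": [0,0,0.2],"spin": 0},{"xyz": [0,0,0.15],"spin": 0},{"xyz": [0,0,0.1],"spin": 0},{"xyz": [0,0,0.05],"spin": 0},{"xyz": [0,0,0],"spin": 0}])

```text
time: 11.6
tool_pos: [602.4, 75.1, 28.8]
tcp_rot: [3.141, -0.0, -0.0]
contact_force: [0.4, -0.4, -0.1]
grip_width: 45.8
finger_force: 0.0
```

Emit:
jog_arm(targets=[{"xyz": [0,0,0],"spin": 0},{"xyz": [0,0,0],"spin": 0},{"xyz": [0,0,0],"spin": 0},{"xyz": [0,0,0],"spin": 0},{"xyz": [0,0,0],"spin": 0},{"xyz": [0,0,0],"spin": 0},{"xyz": [0,0,-0.1],"spin": 0},{"xyz": [0,0,-0.3],"spin": 0},{"xyz": [0,0,-0.3],"spin": 0},{"xyz": [0,0,0],"spin": 0}], gripper=5)

```text
time: 12.85
tool_pos: [603.6, 75.2, 86.8]
tcp_rot: [3.142, -0.004, -0.0]
contact_force: [-1.4, -0.2, -0.3]
grip_width: 15.2
finger_force: 30.0
```

Emit:
jog_arm(targets=[{"xyz": [-0.15,0.25,0],"spin": 0},{"xyz": [-0.27,0.5,0],"spin": 0},{"xyz": [-0.29,0.55,0],"spin": 0},{"xyz": [-0.29,0.55,0],"spin": 0},{"xyz": [-0.29,0.55,0],"spin": 0},{"xyz": [-0.29,0.55,0],"spin": 0},{"xyz": [-0.27,0.5,0],"spin": 0},{"xyz": [-0.2,0.35,0],"spin": 0},{"xyz": [-0.08,0.15,0],"spin": 0},{"xyz": [0,0,0],"spin": 0}])

```text
time: 14.1
tool_pos: [431.6, -240.9, 84.3]
tcp_rot: [-3.141, 0.0, -0.002]
contact_force: [0.8, 0.5, -0.8]
grip_width: 15.1
finger_force: 30.0
```

Emit:
jog_arm(targets=[{"xyz": [0,0,0],"spin": 0},{"xyz": [0,0,0],"spin": 0},{"xyz": [0,0,0],"spin": 0},{"xyz": [0,0,0],"spin": 0},{"xyz": [0,0,0],"spin": 0},{"xyz": [0,0,0],"spin": 0},{"xyz": [0,0,0],"spin": 0},{"xyz": [0,0,0],"spin": 0},{"xyz": [0,0,0],"spin": 0},{"xyz": [0,0,0],"spin": 0}])

```text
time: 15.35
tool_pos: [431.8, -240.8, 84.7]
tcp_rot: [3.142, 0.0, -0.0]
contact_force: [0.3, -1.1, -0.4]
grip_width: 14.6
finger_force: 30.0
```

```bash
python3 - <<'E'
from h import *
look("w6"); o=bot.get_obs();print(o["tool_pos"],o["grip_width"])
E
```

```text
cover px [168. 228.] xy 433.7 -167.2 diam 20.0 
cover px [284. 161.] xy 474.6 -242.3 diam 20.3 
brass px [288. 164.] xy 471.7 -242.4 diam 28.0 
[ 431.81271405 -240.83820827   84.71503784] 14.846938645965714
```

View pics/w6.png

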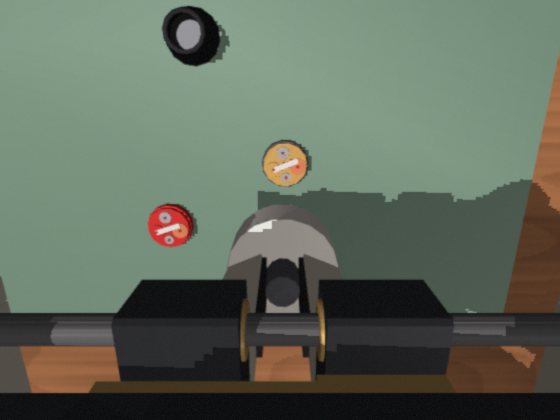

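The medium brass movement is at (285,163), about (472,-242) mm. The red look-alike at (170,225) is well clear, so I'm placing here.

Emit:
jog_arm(targets=[{"xyz": [0.25,0.02,0],"spin": 0},{"xyz": [0.25,0,0],"spin": 0},{"xyz": [0,0,0],"spin": 0},{"xyz": [0,0,0.15],"spin": 0},{"xyz": [0,0,0.2],"spin": 0},{"xyz": [0,0,0.15],"spin": 0},{"xyz": [0,0,0.1],"spin": 0},{"xyz": [0,0,0.05],"spin": 0},{"xyz": [0,0,0.04],"spin": 0},{"xyz": [0,0,0.01],"spin": 0}])

```text
time: 16.65
tool_pos: [471.9, -242.5, 28.8]
tcp_rot: [3.141, -0.0, -0.0]
contact_force: [-0.1, 1.2, 3.7]
grip_width: 14.7
finger_force: 30.0
```

Emit:
jog_arm(targets=[{"xyz": [0,0,0],"spin": 0},{"xyz": [0,0,0],"spin": 0},{"xyz": [0,0,0],"spin": 0},{"xyz": [0,0,0],"spin": 0},{"xyz": [0,0,0],"spin": 0},{"xyz": [0,0,-0.2],"spin": 0},{"xyz": [0,0,-0.4],"spin": 0},{"xyz": [-0.25,0,-0.4],"spin": 0},{"xyz": [-0.25,0,-0.2],"spin": 0},{"xyz": [0,0,0],"spin": 0}], gripper=50)

```text
time: 17.9
tool_pos: [431.9, -243.0, 126.9]
tcp_rot: [3.139, -0.003, -0.001]
contact_force: [1.0, 0.6, -0.1]
grip_width: 46.0
finger_force: 0.0
```

```bash
python3 - <<'E'
from h import *
look("w7"); o=bot.get_obs();print(o["tool_pos"],o["grip_width"])
E
```

```text
cover px [284. 151.] xy 472.0 -242.0 diam 54.6 knob(z40) [ 478.8 -242.7]
[ 432.18311137 -242.819421    125.91436317] 45.8502009722708
```

Emit:
jog_arm(targets=[{"xyz": [-0.1,-0.3,0],"spin": 0},{"xyz": [0,-0.5,0],"spin": 0},{"xyz": [0,-0.6,0],"spin": 0},{"xyz": [0,-0.6,0],"spin": 0},{"xyz": [0,-0.6,0],"spin": 0},{"xyz": [0,-0.6,0],"spin": 0},{"xyz": [0,-0.6,0],"spin": 0},{"xyz": [0,-0.4,0],"spin": 0},{"xyz": [0,-0.2,0],"spin": 0},{"xyz": [0,0,0],"spin": 0}])

```text
time: 19.2
tool_pos: [424.0, 110.1, 124.3]
tcp_rot: [3.141, 0.0, 0.002]
contact_force: [-0.0, 0.5, -0.8]
grip_width: 45.8
finger_force: 0.0
```

```bash
python3 - <<'E'
from h import *
look("w8"); o=bot.get_obs();print(o["tool_pos"],o["grip_width"])
E
```

```text
cover px [104. 183.] xy 444.5 238.9 diam 11.8 
cover px [ 87. 173.] xy 453.0 249.6 diam 27.4 
cover px [280. 151.] xy 463.6 109.6 diam 65.6 knob(z40) [470.7 108.7]
cover px [444.  44.] xy 537.4 6.1 diam 34.4 
brass px [ 92. 170.] xy 450.4 255.2 diam 48.2 
[424.0125023  109.32678709 124.4128968 ] 45.55980431592562
```

Large cover at (463.6,109.6) mm. The largest movement is near (450.4,255.2) mm.

Emit:
jog_arm(targets=[{"xyz": [0.25,0,0],"spin": 0},{"xyz": [0.25,0,0],"spin": 0},{"xyz": [0,0,0.2],"spin": 0},{"xyz": [0,0,0.25],"spin": 0},{"xyz": [0,0,0.25],"spin": 0},{"xyz": [0,0,0.2],"spin": 0},{"xyz": [0,0,0.15],"spin": 0},{"xyz": [0,0,0.1],"spin": 0},{"xyz": [0,0,0.05],"spin": 0},{"xyz": [0,0,0],"spin": 0}])

```text
time: 20.5
tool_pos: [464.0, 109.5, 28.7]
tcp_rot: [3.141, -0.0, -0.0]
contact_force: [0.3, 0.2, -0.4]
grip_width: 45.6
finger_force: 0.0
```

Emit:
jog_arm(targets=[{"xyz": [0,0,0],"spin": 0},{"xyz": [0,0,0],"spin": 0},{"xyz": [0,0,0],"spin": 0},{"xyz": [0,0,0],"spin": 0},{"xyz": [0,0,0],"spin": 0},{"xyz": [0,0,0],"spin": 0},{"xyz": [0,0,-0.1],"spin": 0},{"xyz": [0,0,-0.3],"spin": 0},{"xyz": [0,0,-0.3],"spin": 0},{"xyz": [0,0,0],"spin": 0}], gripper=5)

```text
time: 21.75
tool_pos: [465.1, 109.6, 86.3]
tcp_rot: [-3.141, -0.004, -0.0]
contact_force: [-0.4, -0.2, -0.8]
grip_width: 15.1
finger_force: 30.0
```

Emit:
jog_arm(targets=[{"xyz": [0.12,0.25,0],"spin": 0},{"xyz": [0.25,0.48,0],"spin": 0},{"xyz": [0.3,0.55,0],"spin": 0},{"xyz": [0.3,0.55,0],"spin": 0},{"xyz": [0.27,0.5,0],"spin": 0},{"xyz": [0.2,0.35,0],"spin": 0},{"xyz": [0.1,0.2,0],"spin": 0},{"xyz": [0,0,0],"spin": 0},{"xyz": [0,0,0],"spin": 0},{"xyz": [0,0,0],"spin": 0}])

```text
time: 23.0
tool_pos: [586.6, -119.7, 84.8]
tcp_rot: [-3.141, 0.0, 0.001]
contact_force: [-0.4, 0.6, -0.6]
grip_width: 15.0
finger_force: 30.0
```

```bash
python3 - <<'E'
from h import *
look("w9"); o=bot.get_obs();print(o["tool_pos"],o["grip_width"])
E
```

```text
cover px [286. 167.] xy 628.4 -118.9 diam 21.6 
cover px [293. 150.] xy 636.9 -125.1 diam 9.9 
cover px [491. 162.] xy 629.7 -247.2 diam 43.7 knob(z40) [ 632.4 -239.1]
brass px [278. 162.] xy 626.7 -119.4 diam 37.8 
[ 586.75817839 -119.79314192   84.8535437 ] 14.954871948857665
```

Emit:
jog_arm(targets=[{"xyz": [0.25,0.01,0],"spin": 0},{"xyz": [0.25,0,0],"spin": 0},{"xyz": [0,0,0],"spin": 0},{"xyz": [0,0,0.15],"spin": 0},{"xyz": [0,0,0.2],"spin": 0},{"xyz": [0,0,0.15],"spin": 0},{"xyz": [0,0,0.1],"spin": 0},{"xyz": [0,0,0.05],"spin": 0},{"xyz": [0,0,0.04],"spin": 0},{"xyz": [0,0,0.01],"spin": 0}])

```text
time: 24.3
tool_pos: [627.1, -121.7, 28.9]
tcp_rot: [3.141, -0.0, -0.0]
contact_force: [-1.6, -1.0, 2.6]
grip_width: 15.0
finger_force: 30.0
```

Emit:
jog_arm(targets=[{"xyz": [0,0,0],"spin": 0},{"xyz": [0,0,0],"spin": 0},{"xyz": [0,0,0],"spin": 0},{"xyz": [0,0,0],"spin": 0},{"xyz": [0,0,0],"spin": 0},{"xyz": [0,0,-0.2],"spin": 0},{"xyz": [0,0,-0.4],"spin": 0},{"xyz": [-0.25,0,-0.4],"spin": 0},{"xyz": [-0.25,0,-0.2],"spin": 0},{"xyz": [0,0,0],"spin": 0}], gripper=50)

```text
time: 25.55
tool_pos: [587.4, -122.0, 127.4]
tcp_rot: [3.14, -0.004, -0.001]
contact_force: [0.2, -0.2, 0.7]
grip_width: 46.2
finger_force: 0.0
```

```bash
python3 - <<'E'
from h import *
look("w10"); o=bot.get_obs();print(o["tool_pos"],o["grip_width"])
E
```

```text
cover px [459. 152.] xy 629.6 -247.2 diam 43.7 knob(z40) [ 632.2 -239.8]
cover px [281. 148.] xy 626.7 -121.2 diam 65.7 knob(z40) [ 633.7 -122.3]
[ 587.56337081 -121.88365968  126.19456969] 45.90363014033861
```

Emit:
jog_arm(targets=[{"xyz": [-0.1,-0.3,0],"spin": 0},{"xyz": [-0.1,-0.5,0],"spin": 0},{"xyz": [0,-0.65,0],"spin": 0},{"xyz": [0,-0.65,0],"spin": 0},{"xyz": [0,-0.65,0],"spin": 0},{"xyz": [0,-0.65,0],"spin": 0},{"xyz": [0,-0.65,0],"spin": 0},{"xyz": [0,-0.6,0],"spin": 0},{"xyz": [0,-0.35,0],"spin": 0},{"xyz": [0,0,0],"spin": 0}])

```text
time: 26.85
tool_pos: [570.8, 280.6, 123.5]
tcp_rot: [3.141, 0.001, 0.003]
contact_force: [-0.4, -0.0, -0.3]
grip_width: 46.0
finger_force: 0.0
```

```bash
python3 - <<'E'
from h import *
look("w11"); o=bot.get_obs();print(o["tool_pos"],o["grip_width"])
E
```

```text
cover px [264. 144.] xy 616.0 294.1 diam 76.6 knob(z40) [622.2 290.9]
[570.94549537 279.10755608 123.56983677] 45.59414268980178
```

Emit:
jog_arm(targets=[{"xyz": [0.28,-0.1,0],"spin": 0},{"xyz": [0.28,-0.09,0],"spin": 0},{"xyz": [0,0,0.2],"spin": 0},{"xyz": [0,0,0.25],"spin": 0},{"xyz": [0,0,0.25],"spin": 0},{"xyz": [0,0,0.2],"spin": 0},{"xyz": [0,0,0.15],"spin": 0},{"xyz": [0,0,0.1],"spin": 0},{"xyz": [0,0,0.05],"spin": 0},{"xyz": [0,0,0],"spin": 0}])

```text
time: 28.15
tool_pos: [616.0, 293.6, 28.7]
tcp_rot: [3.142, -0.0, -0.0]
contact_force: [-0.9, -0.4, -0.1]
grip_width: 45.7
finger_force: 0.0
```

Emit:
jog_arm(targets=[{"xyz": [0,0,0],"spin": 0},{"xyz": [0,0,0],"spin": 0},{"xyz": [0,0,0],"spin": 0},{"xyz": [0,0,0],"spin": 0},{"xyz": [0,0,0],"spin": 0},{"xyz": [0,0,0],"spin": 0},{"xyz": [0,0,-0.1],"spin": 0},{"xyz": [0,0,-0.3],"spin": 0},{"xyz": [0,0,-0.3],"spin": 0},{"xyz": [0,0,0],"spin": 0}], gripper=5)

```text
time: 29.4
tool_pos: [617.3, 294.0, 87.2]
tcp_rot: [-3.14, -0.005, -0.0]
contact_force: [-0.0, 0.7, -0.6]
grip_width: 14.8
finger_force: 30.0
```

Emit:
jog_arm(targets=[{"xyz": [-0.2,0.07,0],"spin": 0},{"xyz": [-0.4,0.07,0],"spin": 0},{"xyz": [-0.5,0.07,0],"spin": 0},{"xyz": [-0.5,0.07,0],"spin": 0},{"xyz": [-0.45,0.07,0],"spin": 0},{"xyz": [-0.35,0.07,0],"spin": 0},{"xyz": [-0.16,0.07,0],"spin": 0},{"xyz": [0,0,0],"spin": 0},{"xyz": [0,0,0],"spin": 0},{"xyz": [0,0,0],"spin": 0}])

```text
time: 30.65
tool_pos: [412.1, 254.5, 84.6]
tcp_rot: [-3.141, -0.001, -0.001]
contact_force: [0.5, 0.2, -0.5]
grip_width: 14.9
finger_force: 30.0
```

```bash
python3 - <<'E'
from h import *
look("w12"); o=bot.get_obs();print(o["tool_pos"],o["grip_width"])
E
```

```text
cover px [276. 171.] xy 452.6 256.9 diam 27.2 
cover px [264. 151.] xy 462.6 265.4 diam 9.0 
brass px [279. 159.] xy 450.4 256.9 diam 47.8 
[411.85242578 254.44916192  84.53549133] 15.019687643121303
```

View pics/w12.png

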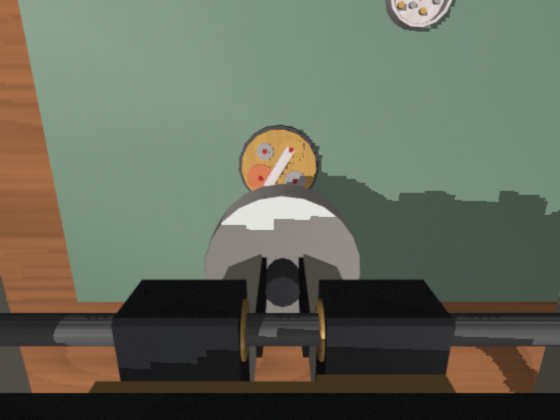

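The largest movement is at (279,162), partly hidden by the held cover. It measures about (450,256) mm, matching the earlier clear view, so I'm placing the cover.

Emit:
jog_arm(targets=[{"xyz": [0.24,-0.015,0],"spin": 0},{"xyz": [0.24,0,0],"spin": 0},{"xyz": [0,0,0],"spin": 0},{"xyz": [0,0,0.15],"spin": 0},{"xyz": [0,0,0.2],"spin": 0},{"xyz": [0,0,0.15],"spin": 0},{"xyz": [0,0,0.1],"spin": 0},{"xyz": [0,0,0.05],"spin": 0},{"xyz": [0,0,0.04],"spin": 0},{"xyz": [0,0,0.01],"spin": 0}])

```text
time: 31.95
tool_pos: [449.6, 255.5, 28.8]
tcp_rot: [3.142, -0.0, -0.0]
contact_force: [-1.0, -0.6, 4.9]
grip_width: 15.3
finger_force: 30.0
```

Emit:
jog_arm(targets=[{"xyz": [0,0,0],"spin": 0},{"xyz": [0,0,0],"spin": 0},{"xyz": [0,0,0],"spin": 0},{"xyz": [0,0,0],"spin": 0},{"xyz": [0,0,0],"spin": 0},{"xyz": [0,0,-0.2],"spin": 0},{"xyz": [0,0,-0.4],"spin": 0},{"xyz": [-0.25,0,-0.4],"spin": 0},{"xyz": [-0.25,0,-0.4],"spin": 0},{"xyz": [0,0,0],"spin": 0}], gripper=50)

```text
time: 33.2
tool_pos: [410.0, 256.3, 143.9]
tcp_rot: [-3.139, -0.005, 0.001]
contact_force: [0.3, -0.5, -0.8]
grip_width: 45.9
finger_force: 0.0
```

```bash
python3 - <<'E'
from h import *
look("w13"); o=bot.get_obs();print(o["tool_pos"],o["grip_width"])
a=bot.capture("scene");cv2.imwrite("pics/scene1.png",a)
E
```

```text
cover px [277. 147.] xy 449.6 256.0 diam 76.7 knob(z40) [456.5 254.9]
[409.98876261 255.93643424 142.40405601] 45.944447108888376
```

View pics/scene1.png

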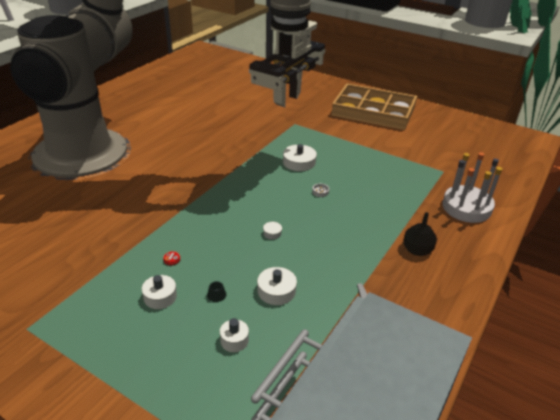

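All four covers stand flat over their movements, at (300,157), (277,287), (158,292) and (234,336). The loupe at (216,291) and the tin at (320,190) have not moved.

```bash
python3 -c "
from plant import bot
print(bot.close_job())"
```

```text
the job is handed in; nothing more can be done
None
```

All four covers are flat over the movements of their own size, the loupe, tin and red look-alike are where they were, and I handed the job in at about 33 s on the robot's clock; no verdict came back.

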